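# Set the tube mixer's speed selector and start it

## Task

Set the tube mixer to speed 5 and start it: push the pointer of the large speed selector clockwise with a fingertip, click by click, until it rests at the fifth dot clockwise from the long bar that marks off, and then press the start button fully down and let it come up again. Push only - do not grip the selector between the fingers - and leave the small time selector and the loose things on and round the mixer as they are.

Things in the scene. Friction and masses are not known exactly. Their poses are not given: they have to be found in the camera images.
- mixer: white flat tube mixer fixed to the table, 270 mm deep (x -140 to 130), 300 wide; origin mid-width at table height, z up, x from front to back. Dark grey flat control panel (x -136 to 4) 60 mm above the table. A platform behind (x 13 to 125) carries fixed trays of tubes, up to 130 mm high. Controls (x, y in mm): large selector -62, 70; small selector -62, -38; start button -62, -112
- speed_selector (a joint): large selector's angle, rad: 0 = off (end stop), grows clockwise seen from above, end stop at 3.665. Detents click every 0.524 (30 degrees): off, then speeds 1 to 7; speed 5 is 2.618. Between detents it rolls by itself to the nearer one; turning takes up to about 0.15 Nm. Starts from off to speed 3. Panel marks 60 mm from the axis: a long white bar for off, seven slightly growing dots for 1 to 7
- selector_axis (a point): top centre of the large light grey selector's hub, on its vertical axis, 30 mm above the panel. Skirt of radius 27 mm up to 6 mm above the panel, hub of radius 17, bar-shaped pointer 10 mm thick from 11 mm behind the axis to 51 mm ahead, 7 to 29 mm above the panel, black line on top. x points along the pointer, z up; at off the pointer is the mixer's x turned 105 degrees anticlockwise
- selector_tip (a point): end of the pointer of the large selector, at its top edge: 51 mm from the axis, 29 mm above the panel
- time_selector (a joint): angle of the small time selector in rad, 0 to 4.36; it turns with light friction, starts anywhere from 0.5 to 3.8 and must be left as it is
- time_selector_axis (a point): centre of the top of the small light grey time selector, 20 mm above the panel; 30 mm across
- time_selector_rim (a point): end of the small selector's pointer, at its top: 13 mm from its axis
- start_button (a joint): travel of the start button in m, downwards: 0 up, 0.006 fully down; spring-loaded, about 4 N when fully down
- start_button_top (a point): centre of the top of the start button, a round grey push button of 26 mm diameter in a black collar at the right end of the panel; it is pressed straight down
- dropper_l: loose white bottle with a blue dropper cap, 27 mm across, 82 mm high, standing in front of the mixer; origin at its foot
- dropper_r: loose white bottle with a white dropper cap, 27 mm across, 82 mm high, standing in front of the mixer; origin at its foot
- roll: loose roll of labels lying flat, 61 mm across, 25 mm high, left of the mixer; origin at its underside
- felt_pen: loose black felt pen, 138 mm long, 16 mm thick, lying beside the mixer's right side, along it
- cassette: loose flat white test cassette, 66 x 18 x 5 mm, lying on the control panel along its front edge, in front of the small selector and the button; origin at its underside

How it is judged:
On the way, in this order (a step that is already met when the one before it is completed fails the run):
1. the large selector rests at speed 5 (value of joint speed_selector between 2.498 and 2.738 rad and velocity of joint speed_selector between -0.15 and 0.15 rad/s), for 0.3 s.
2. the start button is pressed down (value of joint start_button above 0.0045 m), for 0.05 s.
At the end, for the whole second after the job is handed in: the large selector rests in the detent of speed 5 (within 0.12 rad of 2.618) and the start button, having been pressed at least 4.5 mm down after that, is up again (less than 1.5 mm down) (value of joint speed_selector between 2.498 and 2.738 rad and value of joint start_button below 0.0015 m); the robot touches nothing.
It fails at once if the start button is pressed before the selector stands at speed 5 (value of joint start_button above 0.003 m and (value of joint speed_selector below 2.4 rad or value of joint speed_selector above 2.83 rad)).
It fails at once if the large selector is gripped between the fingers instead of being pushed (y of the grasp point in the frame of selector_axis between -0.004 and 0.004 m and x of the grasp point in the frame of selector_axis between -0.03 and 0.06 m and z of the grasp point in the frame of selector_axis below 0.013 m and contact force between the fingers and mixer above 0.5 N).
It fails at once if the small time selector is turned (more than 0.15 rad) (distance of time_selector_rim from where it was at the start of the episode above 0.0018 m).
It fails at once if a loose thing is lifted or shifted by more than 20 mm (distance of any of dropper_l, dropper_r, roll, felt_pen, cassette from where it was at the start of the episode above 0.02 m).
It also fails if it takes over 54 s, if anything falls off the work surface, if the arm or the gripper's body presses on something with over 40 N, if the wrist force passes 120 N, or if a joint passes its speed limit or range.

## Robot

A 7-joint arm with a two-finger parallel gripper is mounted at the origin on a cart in front of the work surface, level with it; the furniture and walls round the work are solid. World frame = base frame: x ahead of the robot, y to its left, z up, the work surface at z = 0. Lengths are in m, angles in rad, forces in N, time in s.
With the tool pointing down it reaches from about 0.35 to 0.9 m from the base axis. Payload 19.9 kg.
Tool frame: the origin (TCP) lies on the centre line of the jaws, within the pads' length; the fingertips stand 17 mm ahead of it and the grasp point (between the pads) lies 2 mm behind it; z points along the fingers, y is the line along which they close (so a half turn about z gives the same grasp; the last joint's range is limited). The gripper opens to 94 mm and grips with 3 to 60 N. Pads are 16 mm wide; open, the fingers measure 119 mm over their backs; the gripper's body (75 mm by 177 mm) begins 78 mm behind the grasp point.
Start: joints at [-1.192, 0.417, -0.01, 1.614, 0.005, 1.111, -0.053], TCP at [0.255, 0.571, 0.222] pointing down, gripper open.
Joint ranges: [-2.81, 2.81], [-0.39, 2.02], [-1.27, 1.25], [0.06, 2.57], [-1.19, 4.33], [0.19, 2], [-2.82, 2.82]. Speed limits (rad/s): [1.89, 1.89, 2.39, 2.39, 3.01, 3.01, 3.01].

## Interface

Orientations are given as a 3x3 rotation matrix whose columns are the frame's x, y, z axes.
In Python, from bench import bot, read_camera, camera_info gives the robot as it stands.
- The arm moves only by the tool servo_tool, never from a script. Its argument "commands" is a list of rows, each a list of 6 numbers: the shift along the tool's x, y, z scaled (see below), then the turn, a rotation vector about the tool's x, y, z scaled (see below). In form: [[tx, ty, tz, ax, ay, az], ...]. A call has 1 to 12 rows; each row is the pose to reach, as a shift and turn from the pose commanded when the call began, along the tool's axes at that moment; what a row does not reach only later rows make up. The controller multiplies each number of a shift by 0.5 m and each number of a turn by 30 degrees. A row lasts 1/10 s, in which the tool goes at most 50 mm and 8.59 degrees, less where a joint would pass 70% of its speed; a pose out of reach is approached as far as the arm can. A call with a number of a shift or a turn outside -1 to 1 is refused whole. A call with a gripper value outside its range is refused whole. "hand" is the gripper command: -1 is shut, 1 is fully open, values between are in proportion, set as the call begins (left out, the last holds). The fingers move at their own pace and stop on an object; the grip force is fixed at half the most. Time passes only in rows, so rows that repeat a pose let the fingers close. It gives the time, the measured TCP pose, the force, the opening and the grip force at its end, in the units of the state.
- bot.state(): the state, without advancing time (a new reading comes with each control period).
- read_camera(name): name is "scene" or "top"; returns the picture (480x640x3 uint8, red, green, blue); there is no depth.
- camera_info(name): a dict with "camera_matrix" (3x3 intrinsics, pixels), "k1" (the pictures are not rectified: a ray, as slopes to the right and down, at radius r is drawn at 1 + k1 r^2 times it, then the intrinsics apply), "camera_from_world" (4x4, takes a point from world to camera coordinates). Camera axes: x right, y down, z forward; pixel columns grow to the right and rows downward; lengths in m; the calibration is good to about 2 mm. A picture is of the moment at which its call begins. camera_info takes no time and is no camera call.
- bot.job_done(): hands the job in; it is judged then, once.
The state is a dict: "clock": time; "joints": joint angles; "dq": joint speeds; "effort": joint torques, N m; "position": TCP position; "ee_rot": TCP orientation; "force": force on the tool from outside, world axes, zero at the start; "moment": the same for the moment, N m; "width": finger opening in m; "finger_force": force on a finger pad.
Only numpy, scipy, OpenCV 4.12 (cv2) and the standard library are available. Lean on these libraries where they do the work, as an engineer would, in place of code of your own. Each camera call takes 0.05 s, during which the arm holds its last target. There are 200 camera calls.

## Working session

There is one attempt and no reset: what is moved stays moved. The work goes in short steps, Python scripts to look and compute and a tool call to move; the robot and the scene stay as the last step left them, time stands still between calls to the robot, and variables do not carry over. Pictures are saved under pics/ and viewed, at most 10 in all, crops included, and the job is handed in when it is done.

Besides the shell and the picture viewer there is one more tool, called after "Emit:" as name([rows], argument=value, ...), one row to a line, values as JSON. servo_tool: Moves the arm, as the interface text tells. Its arguments: {"type":"object","properties":{"commands":{"type":"array"},"hand":{"type":"number"}},"required":["commands"]}

```bash
mkdir -p pics; python3 - <<'E'
from bench import bot, read_camera, camera_info
import cv2, numpy as np
for n in ("scene","top"):
    im=read_camera(n); cv2.imwrite(f"pics/{n}0.png",im[:,:,::-1])
    c=camera_info(n); print(n,np.round(c["camera_matrix"],1).tolist(),c["k1"],np.round(c["camera_from_world"],4).tolist())
s=bot.state(); print(s["position"],np.round(s["ee_rot"],3).tolist(),s["width"],s["clock"])
E
```

```text
scene [[462.0, 0.0, 315.5], [0.0, 462.0, 240.4], [0.0, 0.0, 1.0]] -0.015881948684973515 [[-0.5801, -0.8144, -0.0128, 0.3299], [-0.4118, 0.3068, -0.8581, 0.2717], [0.7028, -0.4925, -0.5134, 0.5519], [0.0, 0.0, 0.0, 1.0]]
top [[581.8, 0.0, 321.9], [0.0, 581.8, 239.8], [0.0, 0.0, 1.0]] -0.12504276969877753 [[0.0233, -0.9996, 0.0131, 0.0038], [-0.9808, -0.0254, -0.1934, 0.528], [0.1937, -0.0084, -0.981, 0.8879], [0.0, 0.0, 0.0, 1.0]]
[0.25463632 0.57045375 0.22190645] [[-0.913, 0.408, -0.0], [0.408, 0.913, -0.001], [-0.0, -0.001, -1.0]] 0.09393753586015795 0.1
```

View pics/top0.png

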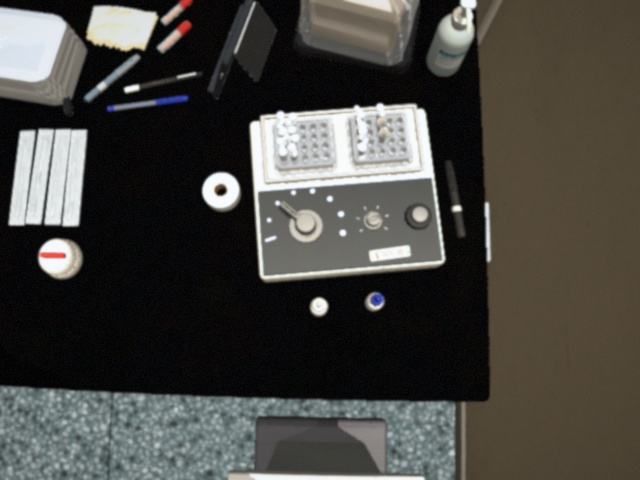

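View pics/scene0.png

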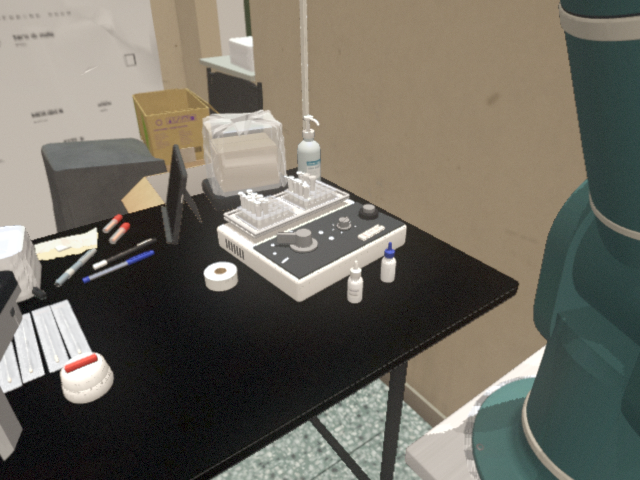

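The top view shows the mixer (about 250–445, 105–280), with the off bar at about (270,239). The pointer is near dot 2 at (280,205). I'll enlarge it for accurate measurement.

```bash
python3 - <<'E'
import cv2
im=cv2.imread("pics/top0.png")[170:290,245:455]
cv2.imwrite("pics/crop0.png",cv2.resize(im,None,fx=3.8,fy=3.8,interpolation=cv2.INTER_CUBIC))
E
cat > h.py <<'E'
import numpy as np, cv2
from bench import camera_info
def setup(n):
    c=camera_info(n); return np.array(c["camera_matrix"]),c["k1"],np.array(c["camera_from_world"])
def ray(n,uv):
    K,k,T=setup(n); p=cv2.undistortPoints(np.array([[uv]],float),K,np.array([k,0,0,0.]))[0,0]
    return -T[:3,:3].T@T[:3,3], T[:3,:3].T@np.array([p[0],p[1],1])
def atz(n,uv,z):
    o,d=ray(n,uv); return o+d*(z-o[2])/d[2]
def proj(n,P):
    K,k,T=setup(n); return cv2.projectPoints(np.atleast_2d(P).astype(float),cv2.Rodrigues(T[:3,:3])[0],T[:3,3],K,np.array([k,0,0,0.]))[0][:,0]
E
```

```text
(no output)
```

View pics/crop0.png

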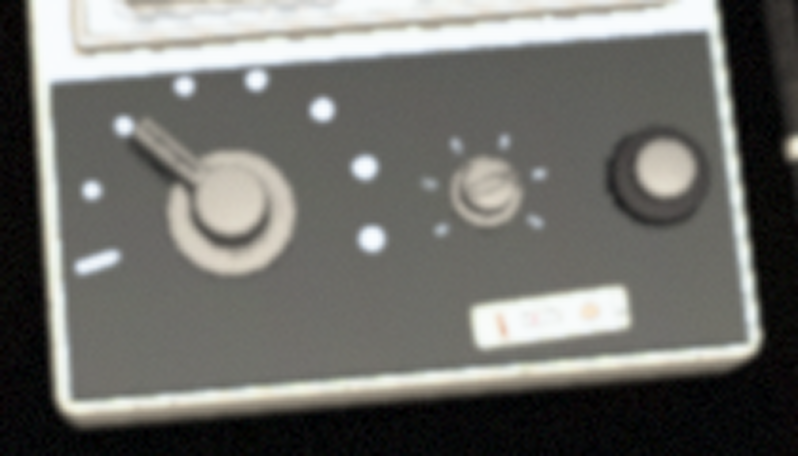

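The crop shows dots 1–7 at (92,190), (124,126), (185,86), (256,80), (322,110), (365,167) and (371,239). The hub top is at (231,200), the pointer tip at (143,124) and the button top at (666,168). The pointer is at dot 2. Next I'll fit the mixer's pose from the dots.

```bash
cat >> h.py <<'E'
def full(p): return (np.array(p,float)+.5)/3.8-.5+[245,170]
E
python3 - <<'E'
from h import *
from scipy.optimize import least_squares
d=[(92,190),(124,126),(185,86),(256,80),(322,110),(365,167),(371,239)]
px=np.array([full(p) for p in d]+[full((231,200)),full((485,178)),full((143,124))])
def world(v,pts):
    c,s=np.cos(v[2]),np.sin(v[2]); pts=np.array(pts,float)
    return np.c_[v[0]+c*pts[:,0]-s*pts[:,1], v[1]+s*pts[:,0]+c*pts[:,1], pts[:,2]]
a=np.deg2rad(105-30*np.arange(1,8))
M=[(-.062+.06*np.cos(t),.07+.06*np.sin(t),.06) for t in a]+[(-.062,.07,.09),(-.062,-.038,.08),(-.062+.051*np.cos(a[1]),.07+.051*np.sin(a[1]),.089)]
f=lambda v:(proj("top",world(v,M))-px).ravel()
r=least_squares(f,[.6,0,0]); print(r.x,np.rad2deg(r.x[2])); print(np.round(r.fun.reshape(-1,2),2).tolist())
np.save("mix.npy",r.x)
P=world(r.x,[(-.062,.07,.06),(-.062,-.038,.08),(-.062,-.112,.06)]);print(P)
print("button top at z .07/.08", [atz("top",full((666,168)),z).round(4) for z in(.065,.07,.075,.08,.085)])
# check in scene
print(proj("scene",world(r.x,[(-.062,.07,.09),(-.062,-.112,.075),(-.14,.15,.06),(-.14,-.15,.06)])).round(1))
print("cassette",atz("top",full((550,317)),.065),"bottles",atz("top",(319,306),.082),atz("top",(376,299),.082))
E
```

```text
[ 0.61762    -0.01893034  0.11772238] 6.744995356648157
[[0.19, 0.31], [0.06, 0.19], [-0.26, 0.05], [0.07, -0.05], [0.06, -0.22], [-0.07, -0.04], [0.3, -0.25], [0.03, -0.35], [1.37, 0.79], [-1.72, -0.45]]
[[ 0.54782758  0.04330323  0.06      ]
 [ 0.56051225 -0.06394927  0.08      ]
 [ 0.56920359 -0.13743709  0.06      ]]
button top at z .07/.08 [array([ 0.5719, -0.1404,  0.065 ]), array([ 0.5706, -0.1395,  0.07  ]), array([ 0.5694, -0.1386,  0.075 ]), array([ 0.5681, -0.1377,  0.08  ]), array([ 0.5669, -0.1368,  0.085 ])]
[[302.6 230.9]
 [367.6 207.8]
 [297.5 278.6]
 [407.5 220.8]]
cassette [ 0.50636644 -0.09086712  0.065     ] bottles [0.41841828 0.019012   0.082     ] [ 0.43118622 -0.06826201  0.082     ]
```

```bash
cat >> h.py <<'E'
AX=np.array([.5478,.0433]); YAW=np.deg2rad(6.745)
def push(ang_deg,r=.040,off=.013):
    """TCP xy beside pointer at world heading ang (deg), ccw side; the tool's y lies along the pointer"""
    t=np.deg2rad(ang_deg); return AX+r*np.array([np.cos(t),np.sin(t)])+off*np.array([-np.sin(t),np.cos(t)])
def row(s,xy,z,head):
    R=np.array(s["ee_rot"]); d=R.T@(np.r_[xy,z]-s["position"])/.5
    h=np.rad2deg(np.arctan2(R[1,1],R[0,1])); return np.r_[d,0,0,-(head-h)/30].round(3).tolist()
E
python3 - <<'E'
from h import *; from bench import bot
s=bot.state(); print(push(51.7,off=.025),row(s,push(51.7,off=.025),.222,51.7))
E
```

```text
[0.55297175 0.09018553] [-0.936, -0.634, 0.001, 0.0, 0.0, 0.475]
```

Emit:
servo_tool([
  [-0.04,-0.027,0,0,0,0.02],
  [-0.11,-0.075,0,0,0,0.06],
  [-0.2,-0.135,0,0,0,0.1],
  [-0.29,-0.196,0,0,0,0.15],
  [-0.38,-0.257,0,0,0,0.19],
  [-0.47,-0.318,0,0,0,0.24],
  [-0.56,-0.379,0,0,0,0.28],
  [-0.65,-0.44,0,0,0,0.33],
  [-0.74,-0.5,0,0,0,0.38],
  [-0.82,-0.556,0,0,0,0.42],
  [-0.89,-0.603,0,0,0,0.45],
  [-0.936,-0.634,0,0,0,0.475],
], hand=-1)

```text
clock: 1.3
position: [0.5535, 0.0885, 0.2224]
ee_rot: [[-0.784, 0.62, -0.0], [0.62, 0.784, -0.0], [0.0, -0.0, -1.0]]
force: [0.6, 1.1, -0.0]
width: 0.0019
finger_force: 0.0
```

Emit:
servo_tool([
  [0,0,0,0,0,0],
  [0,0,0,0,0,0],
  [0,0,0,0,0,0],
  [0,0,0,0,0,0],
])

```text
clock: 1.7
position: [0.5524, 0.0918, 0.2224]
ee_rot: [[-0.786, 0.618, -0.0], [0.618, 0.786, 0.0], [0.0, 0.0, -1.0]]
force: [-0.0, 0.1, 0.3]
width: 0.0003
finger_force: 0.0
```

```bash
cat > st.py <<'E'
from h import *; from bench import bot
def stt(*w):
    s=bot.state(); R=np.array(s["ee_rot"])
    print("t",s["clock"],"p",np.round(s["position"],4),"head",np.rad2deg(np.arctan2(R[1,1],R[0,1])).round(2),"z",R[:,2].round(3),"F",np.round(s["force"],2),"w",round(s["width"],4))
    for x in w: print(row(s,*x))
    return s
E
python3 -c "
from st import *
stt((push(51.7,off=.025),.12,51.7),(push(51.7,off=.025),.089,51.7))"
```

```text
t 1.7 p [0.5524 0.0918 0.2224] head 51.82 z [-0.  0. -1.] F [-0.01  0.09  0.25] w 0.0003
[-0.003, -0.002, 0.205, 0.0, 0.0, 0.004]
[-0.003, -0.002, 0.267, 0.0, 0.0, 0.004]
```

Emit:
servo_tool([
  [0,0,0.03,0,0,0],
  [0,0,0.08,0,0,0],
  [0,0,0.13,0,0,0],
  [0,0,0.18,0,0,0],
  [0,0,0.21,0,0,0],
  [0,0,0.23,0,0,0],
  [0,0,0.245,0,0,0],
  [0,0,0.255,0,0,0],
  [0,0,0.262,0,0,0],
  [0,0,0.266,0,0,0],
  [0,0,0.266,0,0,0],
])

```text
clock: 2.8
position: [0.553, 0.0905, 0.0896]
ee_rot: [[-0.785, 0.62, 0.0], [0.62, 0.785, -0.0], [-0.0, 0.0, -1.0]]
force: [-0.2, -0.3, -0.3]
width: 0.0004
finger_force: 0.0
```

```bash
python3 - <<'E'
from st import *
from bench import read_camera
s=stt(*[(push(51.7-a),.089,51.7-a) for a in (0,5,10,15,19,22)])
im=read_camera("scene"); cv2.imwrite("pics/s1.png",cv2.resize(im[170:300,210:420,::-1],None,fx=3.8,fy=3.8,interpolation=cv2.INTER_CUBIC))
E
```

```text
t 2.8 p [0.553  0.0905 0.0896] head 51.7 z [ 0. -0. -1.] F [-0.16 -0.31 -0.28] w 0.0004
[-0.024, -0.001, 0.001, 0.0, 0.0, -0.0]
[-0.031, 0.001, 0.001, 0.0, 0.0, 0.167]
[-0.039, 0.003, 0.001, 0.0, 0.0, 0.333]
[-0.046, 0.003, 0.001, 0.0, 0.0, 0.5]
[-0.052, 0.004, 0.001, 0.0, 0.0, 0.633]
[-0.056, 0.003, 0.001, 0.0, 0.0, 0.733]
```

View pics/s1.png

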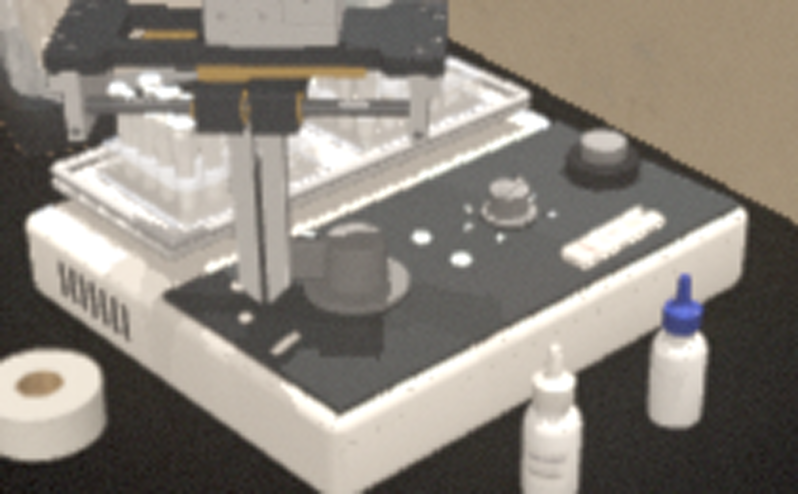

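The closed fingertip, ending at about (265,295), stands just left of the pointer and clear of the panel, skirt and tubes. I'll push the first click now.

Emit:
servo_tool([
  [-0.012,0,0,0,0,0],
  [-0.02,0,0,0,0,0],
  [-0.024,0,0,0,0,0],
  [-0.028,0,0,0,0,0.08],
  [-0.031,0.001,0,0,0,0.167],
  [-0.035,0.002,0,0,0,0.25],
  [-0.039,0.003,0,0,0,0.333],
  [-0.043,0.003,0,0,0,0.42],
  [-0.046,0.003,0,0,0,0.5],
  [-0.049,0.004,0,0,0,0.57],
  [-0.052,0.004,0,0,0,0.633],
  [-0.052,0.004,0,0,0,0.633],
])

```text
clock: 4.05
position: [0.5747, 0.0757, 0.0895]
ee_rot: [[-0.539, 0.842, 0.0], [0.842, 0.539, -0.0], [-0.0, -0.0, -1.0]]
force: [-0.3, -0.3, 0.3]
width: 0.0006
finger_force: 0.0
```

```bash
python3 - <<'E'
from st import *
from bench import read_camera
h=51.7-30
s=stt(*[(push(h-a),.089,h-a) for a in (-9,0,5,10,15,19,22)])
im=read_camera("scene"); cv2.imwrite("pics/s2.png",cv2.resize(im[200:270,250:370,::-1],None,fx=5,fy=5,interpolation=cv2.INTER_CUBIC))
E
```

```text
t 4.05 p [0.5747 0.0757 0.0895] head 32.63 z [ 0. -0. -1.] F [-0.27 -0.29  0.33] w 0.0006
[-0.002, 0.001, 0.001, 0.0, 0.0, 0.064]
[-0.015, 0.003, 0.001, 0.0, 0.0, 0.364]
[-0.023, 0.004, 0.001, 0.0, 0.0, 0.531]
[-0.03, 0.004, 0.001, 0.0, 0.0, 0.698]
[-0.037, 0.003, 0.001, 0.0, 0.0, 0.864]
[-0.043, 0.002, 0.001, 0.0, 0.0, 0.998]
[-0.047, 0.001, 0.001, 0.0, 0.0, 1.098]
```

View pics/s2.png

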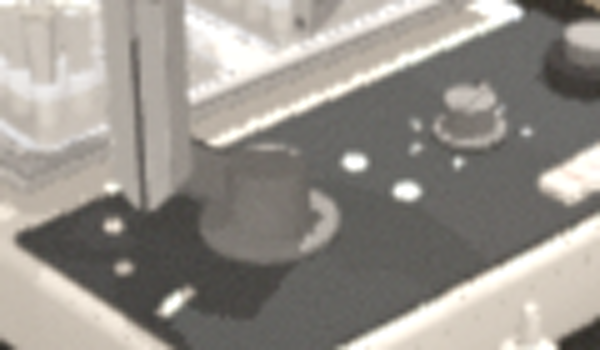

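The pointer has moved ahead of the finger to the right, and contact force is about zero. It has clicked to 3, so on to the second click.

Emit:
servo_tool([
  [-0.005,0.001,0,0,0,0.13],
  [-0.01,0.002,0,0,0,0.25],
  [-0.015,0.003,0,0,0,0.36],
  [-0.019,0.004,0,0,0,0.45],
  [-0.023,0.004,0,0,0,0.53],
  [-0.027,0.004,0,0,0,0.61],
  [-0.03,0.004,0,0,0,0.7],
  [-0.034,0.004,0,0,0,0.78],
  [-0.037,0.003,0,0,0,0.86],
  [-0.04,0.003,0,0,0,0.93],
  [-0.043,0.002,0,0,0,1.0],
  [-0.043,0.002,0,0,0,1.0],
])

```text
clock: 5.3
position: [0.587, 0.0581, 0.0895]
ee_rot: [[-0.046, 0.999, 0.0], [0.999, 0.046, -0.0], [-0.0, 0.0, -1.0]]
force: [0.3, 0.5, -0.4]
width: 0.0005
finger_force: 0.0
```

```bash
python3 - <<'E'
from st import *
from bench import read_camera
h=51.7-60
s=stt(*[(push(h-a),.089,h-a) for a in (-9,0,5,10,15,18,20,22)])
im=read_camera("scene"); cv2.imwrite("pics/s3.png",cv2.resize(im[200:270,250:370,::-1],None,fx=5,fy=5,interpolation=cv2.INTER_CUBIC))
E
```

```text
t 5.3 p [0.587  0.0581 0.0895] head 2.63 z [ 0. -0. -1.] F [ 0.26  0.5  -0.43] w 0.0005
[-0.003, 0.001, 0.001, 0.0, 0.0, 0.064]
[-0.016, 0.004, 0.001, 0.0, 0.0, 0.364]
[-0.023, 0.004, 0.001, 0.0, 0.0, 0.531]
[-0.03, 0.004, 0.001, 0.0, 0.0, 0.698]
[-0.038, 0.004, 0.001, 0.0, 0.0, 0.864]
[-0.042, 0.003, 0.001, 0.0, 0.0, 0.964]
[-0.045, 0.002, 0.001, 0.0, 0.0, 1.031]
[-0.048, 0.002, 0.001, 0.0, 0.0, 1.098]
```

View pics/s3.png

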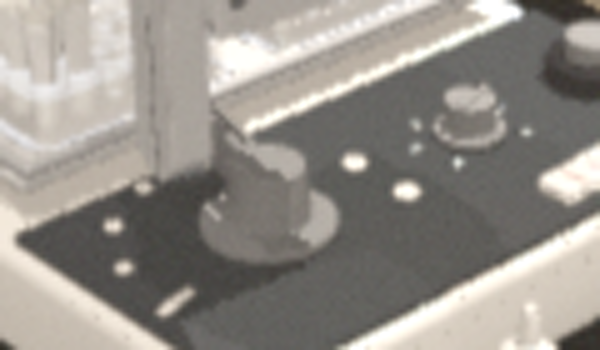

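The pointer top runs from the hub at (275,160) to the tip at about (215,105), away from the finger. That fits speed 4. I'll push the last click, then back off.

Emit:
servo_tool([
  [-0.005,0.001,0,0,0,0.13],
  [-0.01,0.003,0,0,0,0.25],
  [-0.016,0.004,0,0,0,0.36],
  [-0.02,0.004,0,0,0,0.45],
  [-0.023,0.004,0,0,0,0.53],
  [-0.027,0.004,0,0,0,0.61],
  [-0.03,0.004,0,0,0,0.7],
  [-0.034,0.004,0,0,0,0.78],
  [-0.038,0.004,0,0,0,0.86],
  [-0.041,0.003,0,0,0,0.93],
  [-0.043,0.003,0,0,0,1.0],
  [-0.043,0.003,0,0,0,1.0],
])

```text
clock: 6.55
position: [0.5894, 0.0369, 0.0894]
ee_rot: [[0.46, 0.888, -0.0], [0.888, -0.46, -0.0], [-0.0, 0.0, -1.0]]
force: [-1.0, 1.0, -0.3]
width: 0.0007
finger_force: 0.0
```

Emit:
servo_tool([
  [0.008,0,0,0,0,0],
  [0.016,0,-0.005,0,0,0],
  [0.016,0,-0.04,0,0,0],
  [0.016,0,-0.1,0,0,0],
  [0.016,0,-0.16,0,0,0],
  [0.016,0,-0.2,0,0,0],
  [0.016,0,-0.2,0,0,0],
  [0.016,0,-0.2,0,0,0],
])

```text
clock: 7.35
position: [0.5932, 0.0446, 0.1895]
ee_rot: [[0.458, 0.889, 0.0], [0.889, -0.458, 0.0], [0.0, 0.0, -1.0]]
force: [-0.8, 0.6, 0.2]
width: 0.0008
finger_force: 0.0
```

```bash
python3 - <<'E'
from st import *
from bench import read_camera
s=stt(([.5688,-.138],.19,-8.),([.5688,-.138],.19,5.))
im=read_camera("scene"); cv2.imwrite("pics/s4.png",cv2.resize(im[195:265,260:410,::-1],None,fx=5,fy=5,interpolation=cv2.INTER_CUBIC))
for k in (4,5,6):
    t=np.deg2rad(105-30*k+6.745); print(k,(proj("scene",np.r_[AX+.051*np.array([np.cos(t),np.sin(t)]),.089])-[260,195])*5)
print("hub",(proj("scene",np.r_[AX,.09])-[260,195])*5)
for z in (.07,.075,.08,.085): print(z,(proj("scene",atz("top",full((666,168)),z))-[260,195])*5)
E
```

```text
t 7.35 p [0.5932 0.0446 0.1895] head -27.24 z [ 0.  0. -1.] F [-0.77  0.62  0.18] w 0.0008
[-0.347, 0.124, -0.001, 0.0, 0.0, -0.641]
[-0.347, 0.124, -0.001, 0.0, 0.0, -1.075]
4 [[156.56247269 125.2676446 ]]
5 [[222.4102387  117.81430486]]
6 [[286.03085345 126.80956095]]
hub [[212.96336565 179.54964577]]
0.07 [[539.02649546  71.92192598]]
0.075 [[539.86604454  63.07874099]]
0.08 [[540.71212938  54.16547648]]
0.085 [[541.56482535  45.18130903]]
```

View pics/s4.png

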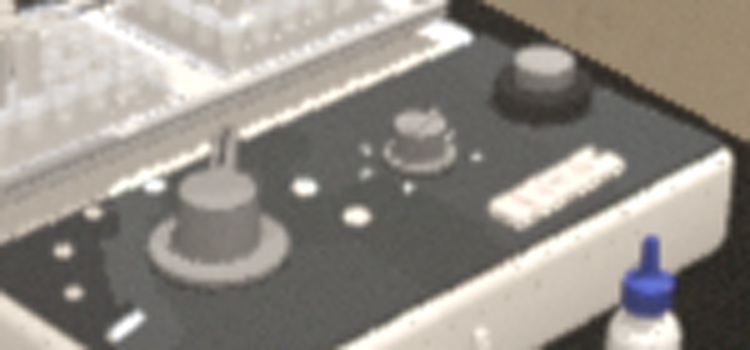

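The pointer now points from the hub at (217,190) to (225,128), which matches the predicted speed 5 at (222,118). The button top is at (545,62), so its height is about 0.08 m. I'll move above the button.

Emit:
servo_tool([
  [-0.03,0.01,0,0,0,-0.06],
  [-0.08,0.03,0,0,0,-0.15],
  [-0.14,0.05,0,0,0,-0.26],
  [-0.2,0.07,0,0,0,-0.37],
  [-0.26,0.095,0,0,0,-0.48],
  [-0.31,0.112,0,0,0,-0.58],
  [-0.337,0.12,0,0,0,-0.64],
  [-0.347,0.124,0,0,0,-0.64],
  [-0.347,0.124,0,0,0,-0.64],
  [-0.347,0.124,0,0,0,-0.64],
])

```text
clock: 8.4
position: [0.5689, -0.1374, 0.189]
ee_rot: [[0.141, 0.99, -0.001], [0.99, -0.141, 0.0], [0.0, -0.001, -1.0]]
force: [0.6, -0.1, -0.5]
width: 0.0007
finger_force: 0.0
```

Emit:
servo_tool([
  [0,0,0.03,0,0,0],
  [0,0,0.07,0,0,0],
  [0,0,0.11,0,0,0],
  [0,0,0.14,0,0,0],
  [0,0,0.16,0,0,0],
  [0,0,0.168,0,0,0],
  [0,0,0.17,0,0,0],
  [0,0,0.17,0,0,0],
])

```text
clock: 9.2
position: [0.569, -0.1386, 0.1049]
ee_rot: [[0.141, 0.99, 0.001], [0.99, -0.141, -0.0], [-0.0, 0.001, -1.0]]
force: [1.1, 0.5, 0.1]
width: 0.0009
finger_force: 0.0
```

```bash
python3 -c "
from st import *
stt(([.5688,-.1376],.097,-8.),([.5688,-.1376],.09,-8.))"
```

```text
t 9.2 p [ 0.569  -0.1386  0.1049] head -8.1 z [ 0.001 -0.    -1.   ] F [1.07 0.46 0.06] w 0.0009
[0.002, -0.001, 0.016, 0.0, 0.0, -0.003]
[0.002, -0.001, 0.03, 0.0, 0.0, -0.003]
```

Emit:
servo_tool([
  [0.002,0,0.006,0,0,0],
  [0.002,0,0.012,0,0,0],
  [0.002,0,0.018,0,0,0],
  [0.002,0,0.018,0,0,0],
])

```text
clock: 9.6
position: [0.5691, -0.1374, 0.0954]
ee_rot: [[0.141, 0.99, 0.0], [0.99, -0.141, 0.0], [0.0, 0.0, -1.0]]
force: [1.0, 1.4, 3.3]
width: 0.0006
finger_force: 1.4
```

Emit:
servo_tool([
  [0,0,0.004,0,0,0],
  [0,0,0.004,0,0,0],
])

```text
clock: 9.8
position: [0.5691, -0.1374, 0.0935]
ee_rot: [[0.141, 0.99, 0.0], [0.99, -0.141, -0.0], [0.0, 0.0, -1.0]]
force: [1.7, 2.3, 4.1]
width: 0.0005
finger_force: 1.9
```

Emit:
servo_tool([
  [0,0,0.004,0,0,0],
  [0,0,0.004,0,0,0],
])

```text
clock: 10.0
position: [0.5693, -0.1375, 0.0928]
ee_rot: [[0.141, 0.99, 0.001], [0.99, -0.141, 0.001], [0.001, 0.001, -1.0]]
force: [-6.7, 6.1, 25.7]
width: 0.0007
finger_force: 13.1
```

Emit:
servo_tool([
  [0,0,0,0,0,0],
  [0,0,-0.01,0,0,0],
  [0,0,-0.03,0,0,0],
  [0,0,-0.07,0,0,0],
  [0,0,-0.13,0,0,0],
  [0,0,-0.19,0,0,0],
  [0,0,-0.22,0,0,0],
  [0,0,-0.22,0,0,0],
  [0,0,-0.22,0,0,0],
])

```text
clock: 10.9
position: [0.5685, -0.1373, 0.2008]
ee_rot: [[0.141, 0.99, -0.001], [0.99, -0.141, 0.0], [0.0, -0.001, -1.0]]
force: [-0.7, 0.0, 0.1]
width: 0.0004
finger_force: 0.0
```

```bash
python3 - <<'E'
from st import *
from bench import read_camera
stt()
a=read_camera("scene")[170:300,210:440,::-1]
cv2.imwrite("pics/s5.png",cv2.resize(a,None,fx=3.4,fy=3.4,interpolation=cv2.INTER_CUBIC))
E
```

```text
t 10.9 p [ 0.5685 -0.1373  0.2008] head -8.08 z [-0.001  0.    -1.   ] F [-0.67  0.03  0.06] w 0.0004
```

View pics/s5.png

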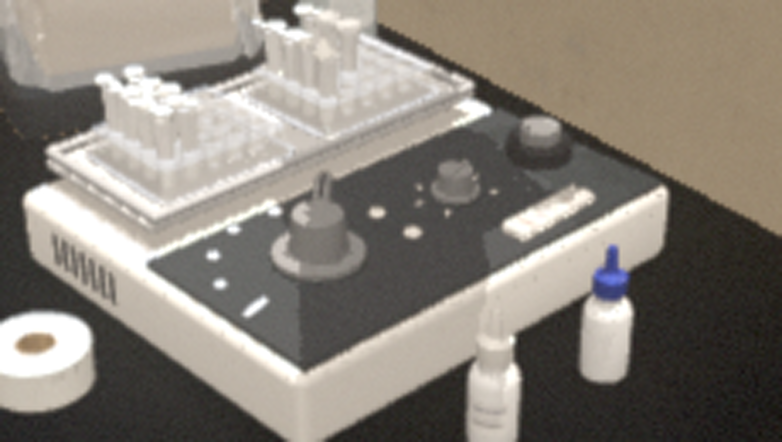

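The pointer is still at 5, the button is up and the loose things have not moved. To confirm the stroke was long enough, I'll find the height where contact starts with a second gentle press.

Emit:
servo_tool([
  [0,0,0.05,0,0,0],
  [0,0,0.12,0,0,0],
  [0,0,0.17,0,0,0],
  [0,0,0.194,0,0,0],
  [0,0,0.198,0,0,0],
  [0,0,0.198,0,0,0],
  [0,0,0.198,0,0,0],
])

```text
clock: 11.65
position: [0.5694, -0.1377, 0.1035]
ee_rot: [[0.141, 0.99, 0.001], [0.99, -0.141, -0.0], [-0.0, 0.001, -1.0]]
force: [0.8, 0.2, -0.1]
width: 0.0001
finger_force: 0.0
```

Emit:
servo_tool([
  [0,0,0.002,0,0,0],
  [0,0,0.002,0,0,0],
])

```text
clock: 11.85
position: [0.5691, -0.1375, 0.102]
ee_rot: [[0.141, 0.99, 0.001], [0.99, -0.141, -0.0], [0.0, 0.001, -1.0]]
force: [-0.6, 0.3, 0.4]
width: 0.0005
finger_force: 0.0
```

Emit:
servo_tool([
  [0,0,0.002,0,0,0],
  [0,0,0.002,0,0,0],
])

```text
clock: 12.05
position: [0.5689, -0.1375, 0.1006]
ee_rot: [[0.141, 0.99, 0.0], [0.99, -0.141, -0.0], [0.0, 0.0, -1.0]]
force: [-0.0, -0.2, -0.5]
width: 0.0005
finger_force: 0.0
```

Emit:
servo_tool([
  [0,0,0.002,0,0,0],
  [0,0,0.002,0,0,0],
])

```text
clock: 12.25
position: [0.5689, -0.1375, 0.0994]
ee_rot: [[0.141, 0.99, -0.0], [0.99, -0.141, -0.0], [-0.0, -0.0, -1.0]]
force: [0.5, 0.3, -0.2]
width: 0.0006
finger_force: 0.0
```

Emit:
servo_tool([
  [0,0,0.004,0,0,0],
  [0,0,0.008,0,0,0],
  [0,0,0.012,0,0,0],
  [0,0,0.012,0,0,0],
  [0,0,0.012,0,0,0],
])

```text
clock: 12.75
position: [0.5689, -0.1376, 0.0935]
ee_rot: [[0.141, 0.99, 0.0], [0.99, -0.141, -0.0], [-0.0, 0.0, -1.0]]
force: [-0.5, -0.4, 3.4]
width: 0.0004
finger_force: 1.9
```

Emit:
servo_tool([
  [0,0,-0.01,0,0,0],
  [0,0,-0.03,0,0,0],
  [0,0,-0.07,0,0,0],
  [0,0,-0.13,0,0,0],
  [0,0,-0.19,0,0,0],
  [0,0,-0.22,0,0,0],
  [0,0,-0.22,0,0,0],
  [0,0,-0.22,0,0,0],
])

```text
clock: 13.55
position: [0.5686, -0.1372, 0.2029]
ee_rot: [[0.141, 0.99, -0.0], [0.99, -0.141, 0.0], [0.0, -0.0, -1.0]]
force: [-0.4, 0.5, -0.4]
width: 0.0003
finger_force: 0.0
```

```bash
python3 -c "
from bench import bot; print(bot.job_done())"
```

```text
the job is handed in; nothing more can be done
None
```

The selector was pushed click by click from speed 2 to speed 5, the start button was pressed to its stop and came up again, and the job was handed in; no verdict came back. I pressed the button a second time to confirm its full travel.

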